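Lids back on the staining jars

TASK

The slides are loaded and the four staining jars stand open, with their lids piled up in front of them, the smallest on top. Take the pile apart and put each lid on the jar it fits, plug down in the mouth and the plate lying flat on the rim. Leave the jars, the slide box and the carton of wipes standing where they are.

Things in the scene. Friction and masses are not known exactly. Their poses are not given: they have to be found in the camera images.
- tall_lid_mid (a point): Grey plastic lid, 16 mm high over all: a flat plate 9 mm thick with a narrower plug 7 mm deep under its middle; thin raised border 1 mm high on top at most. Round, plate 48 mm across, plug 27 mm across; about 22 g. The top of the pile at the start, lying on the 64 x 52 mm lid. The point lies at the lid's centre, half-way up (8 mm above the plug's underside, 1 mm above the plate's underside); z points up when the lid lies plug down.
- box_lid_mid (a point): Grey plastic lid, 16 mm high over all: a flat plate 9 mm thick with a narrower plug 7 mm deep under its middle; thin raised border 1 mm high on top at most. Rectangular, plate 64 mm (its x) by 52 mm (its y), plug 43 x 31 mm; about 35 g. Third from below, lying on the 66 mm round lid. The point lies at the lid's centre, half-way up (8 mm above the plug's underside, 1 mm above the plate's underside); z points up when the lid lies plug down.
- bowl_lid_mid (a point): Grey plastic lid, 16 mm high over all: a flat plate 9 mm thick with a narrower plug 7 mm deep under its middle; thin raised border 1 mm high on top at most. Round, plate 66 mm across, plug 45 mm across; about 40 g. Second from below, lying on the 104 x 68 mm lid. The point lies at the lid's centre, half-way up (8 mm above the plug's underside, 1 mm above the plate's underside); z points up when the lid lies plug down.
- tray_lid_mid (a point): Grey plastic lid, 16 mm high over all: a flat plate 9 mm thick with a narrower plug 7 mm deep under its middle; thin raised border 1 mm high on top at most. Rectangular, plate 104 mm (its x) by 68 mm (its y), plug 83 x 47 mm; about 70 g. The bottom of the pile, lying on the bench. The point lies at the lid's centre, half-way up (8 mm above the plug's underside, 1 mm above the plate's underside); z points up when the lid lies plug down.
- tall_jar_mouth (a point): Slim round jar, 92 mm high, 42 mm across outside with a foot 58 mm across at the bench, mouth 36 mm across; about 280 g. White plastic, walls 3 mm, loose on the bench, slides or cover glasses inside, well below the mouth. The point lies at the centre of the mouth, level with the rim; z up. Its lid's plug enters with 4.5 mm of play all round; when the plate rests on the rim the lid's point is 1 mm above this point.
- box_jar_mouth (a point): Tall rectangular jar, 98 mm high, 58 mm (its x) by 46 mm (its y) outside, with a low foot of 66 x 54 mm, mouth 52 x 40 mm; about 360 g. White plastic, walls 3 mm, loose on the bench, slides or cover glasses inside, well below the mouth. The point lies at the centre of the mouth, level with the rim; z up. Its lid's plug enters with 4.5 mm of play all round; when the plate rests on the rim the lid's point is 1 mm above this point.
- bowl_jar_mouth (a point): Low round dish, 45 mm high, 60 mm across outside, mouth 54 mm across; about 200 g. White plastic, walls 3 mm, loose on the bench, slides or cover glasses inside, well below the mouth. The point lies at the centre of the mouth, level with the rim; z up. Its lid's plug enters with 4.5 mm of play all round; when the plate rests on the rim the lid's point is 1 mm above this point.
- tray_jar_mouth (a point): Low oblong dish with a rack of slides in it, 62 mm high, 98 mm (its x) by 62 mm (its y) outside, mouth 92 x 56 mm; about 420 g. White plastic, walls 3 mm, loose on the bench, slides or cover glasses inside, well below the mouth. The point lies at the centre of the mouth, level with the rim; z up. Its lid's plug enters with 4.5 mm of play all round; when the plate rests on the rim the lid's point is 1 mm above this point.
- slide_box_mid (a point): Closed dark grey slide box, 102 x 87 mm, 34 mm high, loose; a bystander. The point lies at its centre, half-way up.
- wipes_carton_mid (a point): White and green carton of wipes, 112 x 112 mm, 80 mm high, loose; a bystander. The point lies at its centre, half-way up.
Things that resemble listed ones, but are neither listed nor needed, are in the scene too. Leave any purple look-alike of the part that bears tall_lid_mid alone.

How it is judged:
By the outcome, as a careful person would: the job done as asked, in the order asked, and still so for the second after the job is handed in, with the robot touching nothing.
It also fails if it takes over 106 s, if anything falls off the work surface, if the arm or the gripper's body presses on something with over 40 N, if the wrist force passes 120 N, or if a joint passes its speed limit or range.

ROBOT

A 6-joint arm with a two-finger parallel gripper is mounted at the origin on the work surface. World frame = base frame: x ahead of the robot, y to its left, z up, the work surface at z = 0. Lengths are in m, angles in degrees, forces in N, time in s.
With the tool pointing down it reaches from about 0.4 to 0.825 m from the base axis. Payload 7 kg.
Tool frame: the origin (TCP) lies midway between the tips of the shut fingers; the grasp point (between the pads) lies 19 mm behind it; y points along the fingers, z is the direction in which the jaws open and shut, and the axes are right-handed (so a half turn about y gives the same grasp; the last joint's range is limited). The gripper opens to 88 mm and grips with 3 to 60 N. Pads are 19 mm wide; open, the fingers measure 130 mm over their backs; the gripper's body (78 mm by 193 mm) begins 47 mm behind the grasp point.
Start: joints at [84.46, 20.546, 0.682, 0, -70.136, -16.507], TCP at [0.253, 0.626, 0.227] pointing down, gripper open.
Joint ranges: [-176.03, 176.03], [-82.01, 121.73], [-58.28, 71.71], [-173.87, 95.51], [-174.79, -0.11], [-173.66, 173.66]. Speed limits (degrees/s): [136.94, 136.94, 172.46, 180, 180, 180].

INTERFACE

Orientations are given as [roll, pitch, yaw] about the fixed x, y, z axes, in that order (R = Rz(yaw) Ry(pitch) Rx(roll)).
In Python, from plant import ctrl gives the robot as it stands.
- The arm moves only by the tool step_arm, never from a script. Its argument "rows" is a list that holds one entry, the list of rows, each a list of 7 numbers: the gripper command: -1 is shut, 1 is fully open, values between are in proportion, then the shift along the world's x, y, z in cm, then the turn, a rotation vector about the world's x, y, z in degrees. In form: [[[fingers, tx, ty, tz, rx, ry, rz], ...]]. A call has 1 to 12 rows; each row shifts and turns the commanded pose from where the row before left it; what a row does not reach is not made up. A row lasts 1/8 s, in which the tool goes at most 62.5 mm and 10.7 degrees, less where a joint would pass 70% of its speed; a pose out of reach is approached as far as the arm can. A call is refused whole if a number of a shift passes 6.25 or a number of a turn 10.7, either way. A call with a gripper value outside its range is refused whole. The fingers move at their own pace and stop on an object; the grip force is fixed at half the most. Time passes only in rows, so rows that do not move let the fingers close. It gives the time, the measured TCP pose, the force and the opening at its end, in the units of the state.
- ctrl.get_obs(): the state, without advancing time (a new reading comes with each control period).
- ctrl.snapshot(name): name is "side" or "top"; returns the picture (480x640x3 uint8, blue, green, red); there is no depth.
- ctrl.camera_params(name): a dict with "vertical_fov" (degrees; the focal length in pixels is half the picture's height over the tangent of half this angle, whatever the lens; pixels are square), "cx", "cy" (the principal point, pixels), "rvec" (rotation vector, rad) and "tvec" (3), from world to camera coordinates, as OpenCV has them. Camera axes: x right, y down, z forward; pixel columns grow to the right and rows downward; lengths in m; the calibration is good to about 2 mm. A picture is of the moment at which its call begins. camera_params takes no time and is no camera call.
- ctrl.close_job(): hands the job in, once; it reports no verdict.
The state is a dict: "clock": time; "joint_pos": joint angles; "qvel": joint speeds; "tau": joint torques, N m; "tool_pos": TCP position; "orientation": TCP orientation; "force": force on the tool from outside, world axes, zero at the start; "moment": the same for the moment, N m; "opening": finger opening in m.
Only numpy, scipy, OpenCV 4.12 (cv2) and the standard library are available. Lean on these libraries where they do the work, as an engineer would, in place of code of your own. Each camera call takes 0.05 s, during which the arm holds its last target. There are 200 camera calls.

## Working session

There is one attempt and no reset: what is moved stays moved. The work goes in short steps, Python scripts to look and compute and a tool call to move; the robot and the scene stay as the last step left them, time stands still between calls to the robot, and variables do not carry over. Pictures are saved under pics/ and viewed, about 12 in all and at most 16, crops included, and the job is handed in when it is done.

Besides the shell and the picture viewer there is one more tool, called after ">>>" as name(argument=value, ...), one argument or row to a line, values as JSON. step_arm: Moves the arm, as the interface text tells. Its arguments: {"type":"object","properties":{"rows":{"type":"array"}},"required":["rows"]}

```bash
mkdir -p pics && python3 - <<'E'
from plant import ctrl
import cv2
for n in("top","side"):
    cv2.imwrite(f"pics/{n}0.png",ctrl.snapshot(n)); print(n,ctrl.camera_params(n))
print(ctrl.get_obs())
E
```

```text
top {'vertical_fov': 54.53729898407052, 'cx': 325.9671428948489, 'cy': 240.38967284475544, 'rvec': array([ 2.15701893, -2.11314982,  0.16895958]), 'tvec': array([-0.01334049,  0.55445357,  0.83571312])}
side {'vertical_fov': 55.36455397855416, 'cx': 317.54298273393056, 'cy': 238.53255564043295, 'rvec': array([ 2.44734948, -0.38622942,  0.12987825]), 'tvec': array([-0.51193218,  0.18655514,  0.85709906])}
{'clock': 0.1, 'joint_pos': array([ 8.44602040e+01,  2.05885575e+01,  6.38854424e-01, -1.54517694e-02,
       -7.01349996e+01, -1.65061249e+01]), 'qvel': array([ 0.05000191, -0.11791979,  0.1477125 ,  0.14681246, -0.05258064,
        0.01283107]), 'tau': array([-4.33325404e-04, -5.84159946e+01,  2.93752742e+01,  7.01545492e+00,
        1.01278396e-02, -5.95388178e-05]), 'tool_pos': array([0.25324502, 0.62523215, 0.22570843]), 'orientation': array([-8.99146607e+01,  1.01397200e-02,  1.57948825e+02]), 'force': array([ 0.48345127, -0.12136491,  0.05677006]), 'moment': array([-0.01172608, -0.01633045,  0.00634911]), 'opening': 0.08731364329176619}
```

View pics/top0.png

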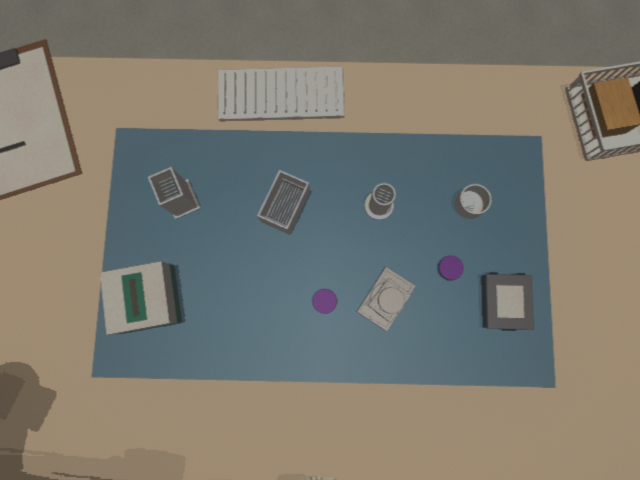

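View pics/side0.png

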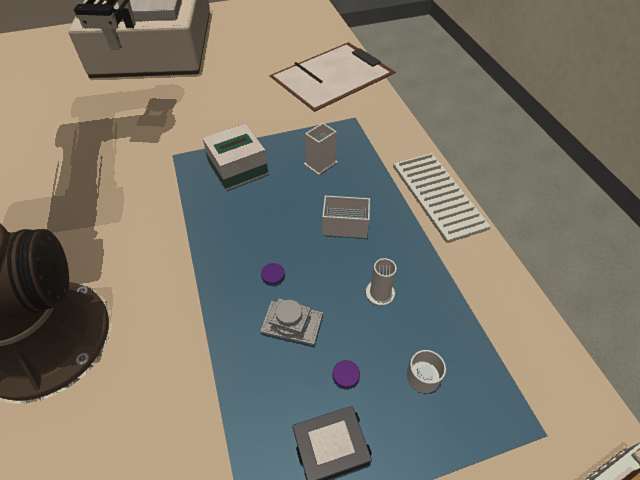

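Both views: the grey pile is at top (388,299) and side (291,318). The jars in the top view are box (168,187), tray (285,202), tall (383,196) and bowl (474,200). Things that could be taken for the 48 mm lid: purple discs at top (325,301) and (451,268), which are excluded. The grey round one on top of the pile is the one I want. Next is a close crop of the pile and the jars.

```bash
cat > h.py <<'E'
import cv2,numpy as np
from plant import ctrl
def cam(n):
    p=ctrl.camera_params(n); f=240/np.tan(np.radians(p['vertical_fov']/2))
    K=np.array([[f,0,p['cx']],[0,f,p['cy']],[0,0,1]]); R=cv2.Rodrigues(p['rvec'])[0]; return K,R,p['tvec']
def ray(n,uv,z):
    K,R,t=cam(n); uv=np.atleast_2d(np.float64(uv)); d=(np.linalg.inv(K)@np.c_[uv,np.ones(len(uv))].T)
    d=(R.T@d).T; c=-R.T@t; return c+d*((z-c[2])/d[:,2])[:,None]
def proj(n,P):
    K,R,t=cam(n); return cv2.projectPoints(np.float64(P).reshape(-1,1,3),R,t,K,None)[0].reshape(-1,2)
def crop(im,x,y,w,h,s): return cv2.resize(im[y:y+h,x:x+w],None,fx=s,fy=s,interpolation=cv2.INTER_CUBIC)
E
python3 - <<'E'
from h import *
t=cv2.imread('pics/top0.png');s=cv2.imread('pics/side0.png')
a=[crop(t,345,255,80,90,3.3),crop(t,140,155,80,90,3.3),crop(t,245,155,80,90,3.3)]
b=[crop(t,345,165,80,90,3.3),crop(t,435,165,80,90,3.3),crop(s,252,275,80,90,3.3)]
cv2.imwrite('pics/m1.png',np.vstack([np.hstack(a),np.hstack(b)]))
for n in('top','side'):
    K,R,tt=cam(n);print(n,-R.T@tt)
for z,uv in((.064,(391,299)),(.098,(166,180)),(.062,(285,197)),(.092,(385,194)),(.045,(474,199))):print(ray('top',uv,z).round(3))
hsv=cv2.cvtColor(t,cv2.COLOR_BGR2HSV)
for p in((391,299),(375,315),(360,200),(384,183),(285,205),(165,172),(474,187)):print(p,t[p[1],p[0]],hsv[p[1],p[0]])
E
```

```text
top [ 0.41268824 -0.00690352  0.91414108]
side [ 0.3714239  -0.52414151  0.78664868]
[[ 0.446 -0.122  0.064]]
[[0.651 0.29  0.098]]
[[0.633 0.077 0.062]]
[[ 0.635 -0.108  0.092]]
[[ 0.641 -0.284  0.045]]
(391, 299) [140 148 154] [ 17  23 154]
(375, 315) [142 150 156] [ 17  23 156]
(360, 200) [114 103  81] [100  74 114]
(384, 183) [134 136 131] [ 78   9 136]
(285, 205) [93 92 89] [98 11 93]
(165, 172) [76 81 85] [17 27 85]
(474, 187) [74 78 83] [13 28 83]
```

View pics/m1.png

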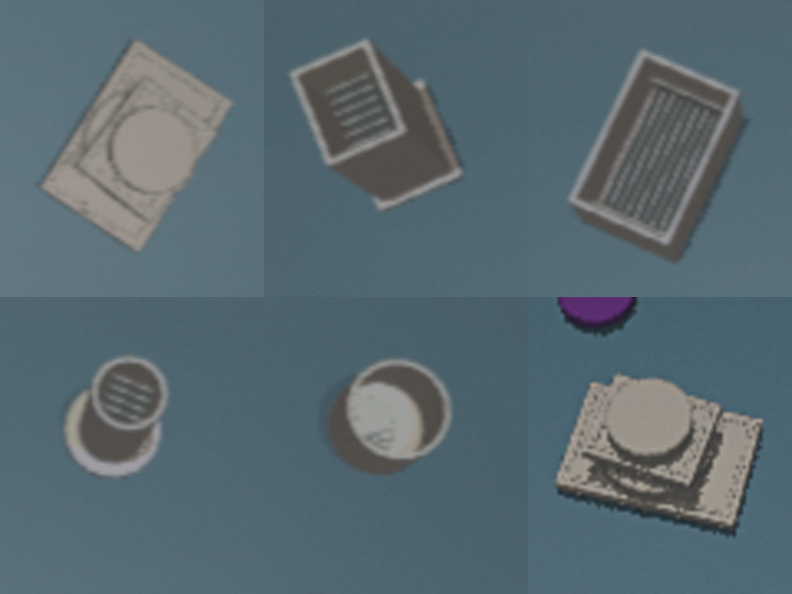

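The crop shows the grey round 48 mm lid on top of the pile (top ≈391,299). The jar rims and tray-lid corners are also clear. Next I compute poses from the corners.

```bash
cat > geo.py <<'E'
from h import *
def px(pts,x0,y0,s=3.3): return (np.float64(pts)+.5)/s-.5+[x0,y0]
def rect(uv,z,n='top'):
    P=ray(n,uv,z)[:,:2]; (c,wh,_)=cv2.minAreaRect(np.float32(P)*1000)
    e=[(P[(i+1)%4]-P[i]) for i in range(4)]; L=[np.linalg.norm(v)*1000 for v in e]
    k=[i for i in range(4) if L[i]>np.mean(L)]; v=e[k[0]]-e[k[1]]
    return P.mean(0).round(4),np.round(L,1),'long axis deg',round(np.degrees(np.arctan2(v[1],v[0])),1)
E
python3 - <<'E'
from geo import *
print('box jar',rect(px([(26,72),(104,40),(143,132),(66,164)],140,155),.098))
print('tray jar',rect(px([(114,50),(211,92),(140,243),(42,201)],245,155),.062))
def circ(l,r,t,b,x0,y0,z):
    P=ray('top',px([(l,(t+b)/2),(r,(t+b)/2),((l+r)/2,t),((l+r)/2,b)],x0,y0),z)
    return P[:,:2].mean(0).round(4),[round(np.linalg.norm(P[i]-P[i+1])*1000,1) for i in(0,2)]
print('tall jar',circ(91,168,59,134,345,165,.092))
print('bowl jar',circ(83,188,62,163,435,165,.045))
print('tray lid',rect(px([(134,38),(233,101),(140,252),(40,186)],345,255),.016))
# edges of lids by segmenting both views
t=cv2.imread('pics/top0.png');s=cv2.imread('pics/side0.png')
for n,im,roi in(('top',t,(345,255,80,90)),('side',s,(252,285,80,70))):
    x,y,w,h=roi;c=im[y:y+h,x:x+w]; m=((c[:,:,2].astype(int)-c[:,:,0])>-5).astype(np.uint8)
    cs,_=cv2.findContours(m,0,2);k=max(cs,key=cv2.contourArea);print(n,cv2.contourArea(k),cv2.minAreaRect(k),cv2.approxPolyDP(k,3,True).reshape(-1,2).tolist())
a=crop(t,360,270,60,60,6.6);b=crop(s,255,290,60,60,6.6)
cv2.imwrite('pics/m2.png',np.hstack([cv2.createCLAHE(3).apply(cv2.cvtColor(i,cv2.COLOR_BGR2GRAY)) for i in(a,b)]))
E
```

```text
box jar (array([0.6408, 0.2909]), array([45.8, 57.7, 44.9, 57.8]), 'long axis deg', np.float64(-153.6))
tray jar (array([0.6294, 0.0802]), array([61.4, 96.6, 60.9, 97.3]), 'long axis deg', np.float64(157.2))
tall jar (array([ 0.6348, -0.1057]), [np.float64(42.4), np.float64(42.6)])
bowl jar (array([ 0.6415, -0.2874]), [np.float64(61.0), np.float64(60.4)])
tray lid (array([ 0.4496, -0.1193]), array([ 67.8, 103. ,  68.2, 102.6]), 'long axis deg', np.float64(148.1))
top 1865.5 ((41.171478271484375, 43.7888069152832), (36.59126281738281, 53.77533721923828), 32.735225677490234) [[40, 12], [12, 56], [42, 75], [69, 30]]
side 1923.5 ((39.61764907836914, 35.02941131591797), (56.510799407958984, 39.53330612182617), 14.03624439239502) [[19, 16], [8, 46], [61, 60], [70, 27], [41, 15]]
```

View pics/m2.png

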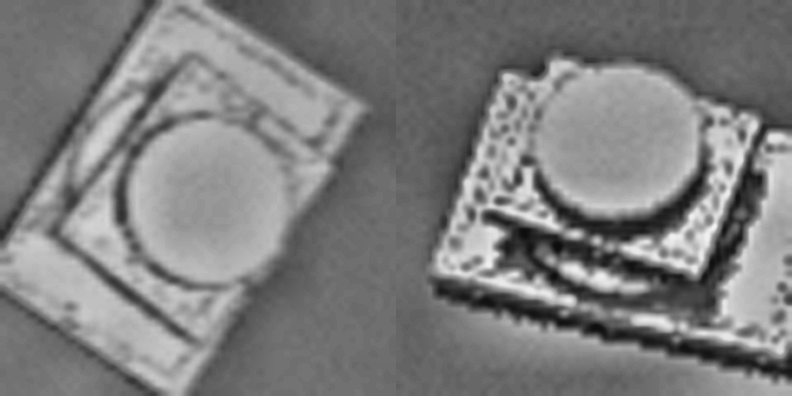

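```bash
python3 - <<'E'
from geo import *
for sc,x0,y0,l,r,t,b,n in((6.6,360,270,124,292,115,287,'top'),(6.6,255,290,534-396,703-396,63,218,'side')):
    P=ray(n,px([(l,(t+b)/2),(r,(t+b)/2),((l+r)/2,t),((l+r)/2,b)],x0,y0,sc),.064)
    print('tall lid',n,P[:,:2].mean(0).round(4),[round(np.linalg.norm(P[i]-P[i+1])*1000,1) for i in(0,2)])
print('box lid',rect(px([(190,55),(335,165),(200,342),(57,232)],360,270,6.6),.048))
# jars in side image: projections of measured points for cross check
for nm,P in (('tall',(.6348,-.1057,.092)),('bowl',(.6415,-.2874,.045)),('tray',(.6294,.0802,.062)),('box',(.6408,.2909,.098)),('traylid',(.4496,-.1193,.016))):print(nm,proj('side',P).round(1))
s=cv2.imread('pics/side0.png')
cv2.imwrite('pics/m3.png',np.vstack([np.hstack([crop(s,355,245,65,50,6),crop(s,395,340,65,50,6)]),np.hstack([crop(s,315,190,65,50,6),crop(s,290,115,65,50,6)])]))
E
```

```text
tall lid top [ 0.4445 -0.1223] [np.float64(46.1), np.float64(46.9)]
tall lid side [ 0.4441 -0.1209] [np.float64(45.8), np.float64(47.7)]
box lid (array([ 0.4458, -0.121 ]), array([50.5, 62.4, 49.6, 62.5]), 'long axis deg', np.float64(143.1))
tall [[385.1 268.1]]
bowl [[428.1 367.3]]
tray [[346.8 208.3]]
box [[321.1 133.3]]
traylid [[292.3 321.9]]
```

View pics/m3.png

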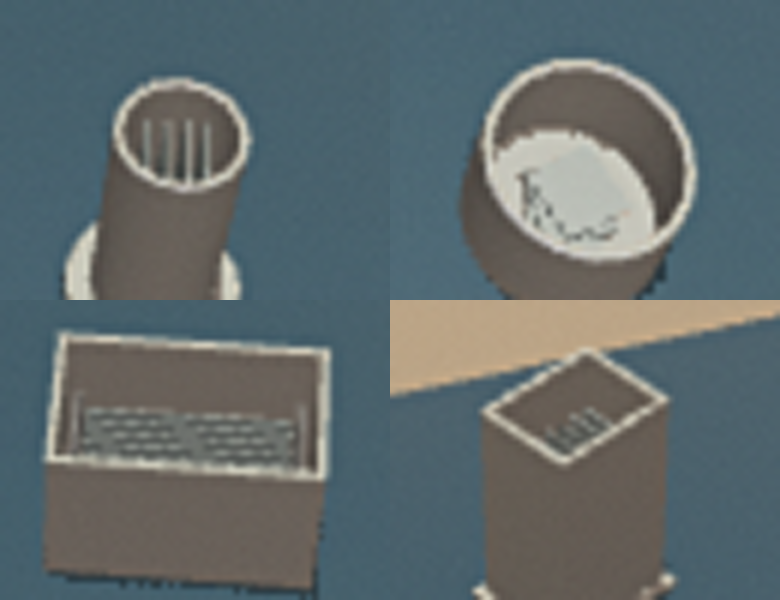

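Both views agree to within about 1.5 mm, and the sizes match. I'm moving to the top lid now.

>>> step_arm(
  rows=[
    [[1,3.3,-4.9,0,0,0,0],[1,3.3,-4.9,0,0,0,0],[1,3.3,-4.9,0,0,0,0],[1,3.3,-4.9,0,0,0,0],[1,3.3,-4.9,0,0,0,0],[1,3.3,-4.9,0,0,0,0],[1,0,-5,0,0,0,0],[1,0,-5,0,0,0,0],[1,0,-5,0,0,0,0],[1,0,-5,0,0,0,0],[1,0,-5,0,0,0,0],[1,0,-5,0,0,0,0]],
  ],
)

```text
clock: 1.6
tool_pos: [0.4509, 0.03, 0.2265]
orientation: [-90.0, 0.0, 158.0]
force: [0.6, -0.1, 0.9]
opening: 0.0876
```

>>> step_arm(
  rows=[
    [[1,-0.2,-5,0,0,0,0],[1,-0.2,-5,-1,0,0,0],[1,-0.2,-5,-3,0,0,0],[1,-0.06,-0.16,-3,0,0,0],[1,0,0,-3,0,0,0],[1,0,0,-2.5,0,0,0],[1,0,0,-2,0,0,0],[1,0,0,-1.5,0,0,0],[1,0,0,-0.8,0,0,0],[1,0,0,-0.3,0,0,0],[1,0,0,0,0,0,0]],
  ],
)

```text
clock: 2.98
tool_pos: [0.445, -0.12, 0.0558]
orientation: [-90.0, 0.0, 158.0]
force: [-0.6, -0.8, 1.2]
opening: 0.0877
```

```bash
python3 - <<'E'
from h import *
print(ctrl.get_obs()['tool_pos'],ctrl.get_obs()['force'])
s=ctrl.snapshot('side');t=ctrl.snapshot('top')
cv2.imwrite('pics/g1.png',np.hstack([crop(s,230,240,130,130,3),crop(t,325,240,130,130,3)]))
E
```

```text
[ 0.44497953 -0.1199557   0.05578258] [-0.6129358  -0.82512742  1.1841288 ]
```

View pics/g1.png

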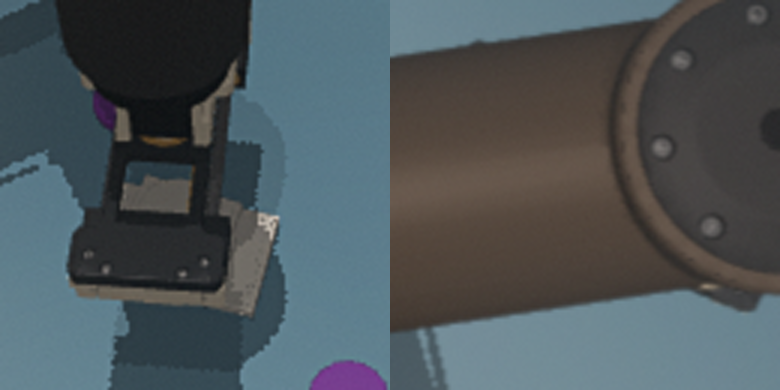

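The view shows the fingers straddling the pile, with the near finger in front of it. I go down 4 mm and close.

>>> step_arm(
  rows=[
    [[1,0,-0.15,-0.35,0,0,0],[-1,0,0,0,0,0,0],[-1,0,0,0,0,0,0],[-1,0,0,0,0,0,0],[-1,0,0,0,0,0,0],[-1,0,0,0,0,0,0]],
  ],
)

```text
clock: 3.82
tool_pos: [0.4448, -0.1215, 0.0521]
orientation: [-90.0, -0.0, 158.0]
force: [-0.9, -0.3, -0.2]
opening: 0.046
```

>>> step_arm(
  rows=[
    [[-1,0,0,0.5,0,0,0],[-1,0,0,1.5,0,0,0],[-1,0,0,3,0,0,0],[-1,1,0,3,0,0,0],[-1,3,0.3,0,0,0,0],[-1,5,0.5,0,0,0,0],[-1,5,0.4,0,0,0,0],[-1,3.5,0.3,0,0,0,0],[-1,1.5,0.05,-0.5,0,0,0],[-1,0,0,-1.3,0,0,0],[-1,0,0,0,0,0,0]],
  ],
)

```text
clock: 5.2
tool_pos: [0.6325, -0.1061, 0.1124]
orientation: [-89.9, -0.2, 157.9]
force: [0.1, 0.2, -0.1]
opening: 0.0457
```

```bash
python3 - <<'E'
from h import *
o=ctrl.get_obs();print(o['tool_pos'],o['force'],o['opening'])
s=ctrl.snapshot('side');t=ctrl.snapshot('top')
cv2.imwrite('pics/g2.png',np.hstack([crop(s,310,185,120,130,3.3),crop(t,325,230,120,130,3.3)]))
E
```

```text
[ 0.63249571 -0.10609133  0.1123725 ] [ 0.05603777  0.18925958 -0.13862312] 0.04572002097639043
```

View pics/g2.png

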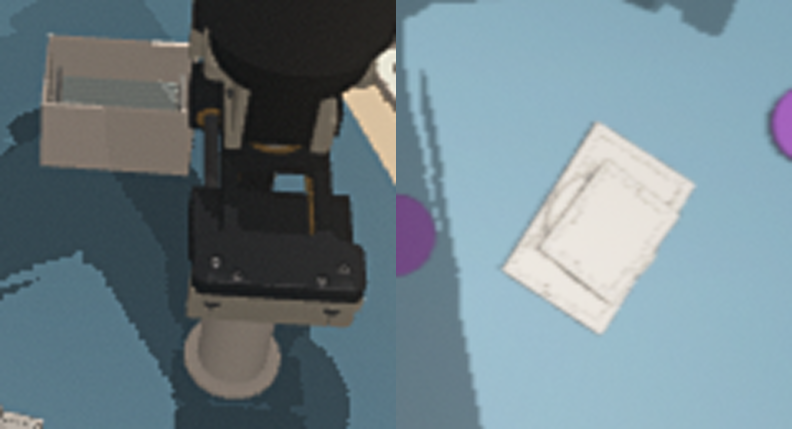

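```bash
python3 - <<'E'
from h import *
T=np.array([.6325,-.1061,.1124]);j=np.array([.375,.927,0])
f=lambda P:((proj('side',P)-[310,185])*3.3).round(0).tolist()
w=np.array([.927,-.375,0])
print('tip near',f(T-j*.035),f(T-j*.035-w*.0095),f(T-j*.035+w*.0095),'jar rim',f([.635,-.106,.092]),'foot',f([.635,-.106,0]),'lid',f(T+[0,0,.008]))
E
```

```text
tip near [[250.0, 308.0]] [[232.0, 307.0]] [[268.0, 309.0]] jar rim [[249.0, 274.0]] foot [[231.0, 361.0]] lid [[250.0, 246.0]]
```

```bash
python3 - <<'E'
from h import *
s=ctrl.snapshot('side')
T=np.array([.6325,-.1061,.1124]);j=np.array([.375,.927,0]);w=np.array([.927,-.375,0])
x0,y0,S=340,110,6
c=crop(s,x0,y0,110,100*1,S)
c=crop(s,350,205,80,100,6)[:,:]
c=cv2.convertScaleAbs(c,alpha=2,beta=30)
f=lambda P:tuple(int(v) for v in ((proj('side',P)[0]-[350,205])*6))
for P,col in((T,(0,0,255)),(T-j*.023,(0,255,0)),(T+j*.023,(0,255,255)),(T+w*.03,(255,0,0)),(T-w*.03,(255,0,255))): cv2.circle(c,f(P),4,col,-1)
cv2.imwrite('pics/g3.png',c)
E
```

```text
(no output)
```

View pics/g3.png

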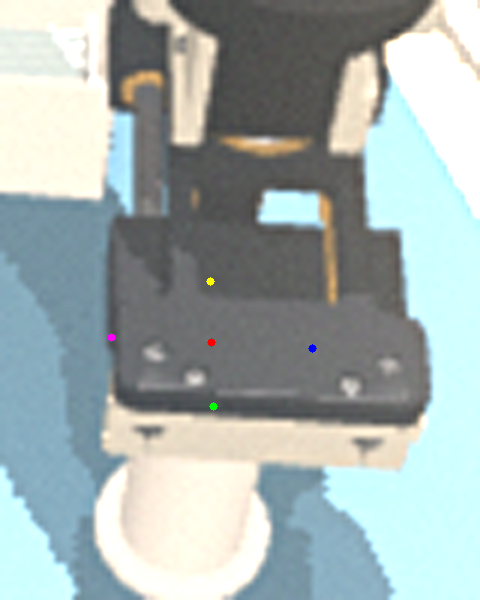

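The blocks are the gripper's body, not a finger: 78 mm wide, reaching 96 mm toward the camera at TCP+66 mm. Its projection matches, so the pose is right. Next I lower the lid onto the tall jar.

>>> step_arm(
  rows=[
    [[-1,0.25,0,-0.5,0,0,0],[-1,0,0,-0.8,0,0,0],[-1,0,0,-0.5,0,0,0],[-1,0,0,-0.3,0,0,0],[-1,0,0,-0.15,0,0,0],[-1,0,0,0,0,0,0]],
  ],
)

```text
clock: 6.1
tool_pos: [0.6373, -0.106, 0.0915]
orientation: [-90.0, -0.0, 158.0]
force: [0.6, 0.0, -0.9]
opening: 0.0457
```

>>> step_arm(
  rows=[
    [[-1,-0.22,0,0,0,0,0],[-1,0,0,-0.1,0,0,0],[-1,0,0,-0.1,0,0,0],[-1,0,0,0,0,0,0]],
  ],
)

```text
clock: 6.6
tool_pos: [0.6351, -0.106, 0.0895]
orientation: [-90.0, -0.0, 158.0]
force: [-0.9, 0.1, 0.5]
opening: 0.0459
```

>>> step_arm(
  rows=[
    [[-1,0,0,-0.05,0,0,0],[-1,0,0,-0.05,0,0,0],[-1,0,0,0,0,0,0]],
  ],
)

```text
clock: 6.98
tool_pos: [0.6353, -0.106, 0.0891]
orientation: [-90.0, 0.0, 158.0]
force: [-1.4, -0.0, 4.6]
opening: 0.0457
```

>>> step_arm(
  rows=[
    [[0.5,0,0,0,0,0,0],[0.5,0,0,0,0,0,0],[0.5,0,0,0.3,0,0,0],[0.5,0,0,1,0,0,0],[0.5,0,0,2.5,0,0,0],[0.8,0,0,2,0,0,0],[1,-3,-0.3,0,0,0,0],[1,-5,-0.4,0,0,0,-5],[1,-5,-0.4,0,0,0,-5],[1,-4,-0.3,-1,0,0,-5],[1,-2,-0.1,-2,0,0,0],[1,0,0,-3,0,0,0]],
  ],
)

```text
clock: 8.48
tool_pos: [0.4449, -0.121, 0.0879]
orientation: [-90.2, 0.2, 143.0]
force: [1.1, -0.3, 0.1]
opening: 0.0875
```

```bash
python3 - <<'E'
from h import *
t=ctrl.snapshot('top');s=ctrl.snapshot('side')
cv2.imwrite('pics/g4.png',np.hstack([crop(s,330,220,100,100,4),crop(t,340,160,100,100,4)]))
E
```

```text
(no output)
```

View pics/g4.png

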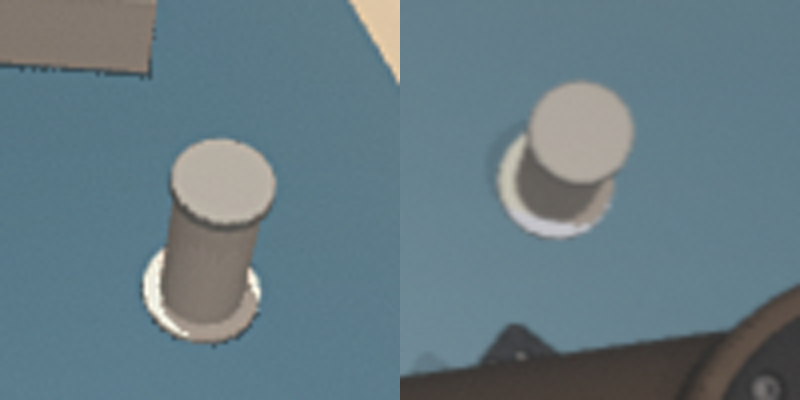

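The tall lid lies flat and centred on its jar. Box lid next.

>>> step_arm(
  rows=[
    [[1,0.05,0,-2,0,0,0],[1,0,0,-2,0,0,0],[1,0,0,-0.8,0,0,0],[1,0,0,0,0,0,0]],
  ],
)

```text
clock: 9.07
tool_pos: [0.4459, -0.121, 0.0389]
orientation: [-90.0, -0.0, 143.0]
force: [-0.1, -0.2, 0.2]
opening: 0.0877
```

>>> step_arm(
  rows=[
    [[1,0,0,-0.3,0,0,0],[-1,0,0,0,0,0,0],[-1,0,0,0,0,0,0],[-1,0,0,0,0,0,0],[-1,0,0,0,0,0,0],[-1,0,0,0.3,0,0,0],[-1,0,0,1,0,0,0],[-1,0,0,3,0,0,0],[-1,0,0,4,0,0,0],[-1,0,0,3,0,0,0]],
  ],
)

```text
clock: 10.32
tool_pos: [0.4459, -0.121, 0.1509]
orientation: [-90.1, 0.1, 143.0]
force: [0.8, -0.4, -0.3]
opening: 0.052
```

>>> step_arm(
  rows=[
    [[-1,1.0,2.0,0,0,0,5],[-1,2,4.2,0,0,0,7],[-1,2,4.2,0,0,0,7],[-1,2,4.2,0,0,0,7],[-1,2,4.2,0,0,0,7],[-1,2,4.2,0,0,0,7],[-1,2,4.2,0,0,0,7],[-1,2,4.2,0,0,0,7],[-1,2,4.2,0,0,0,5.4],[-1,2,4.2,-0.5,0,0,4],[-1,0.5,1.4,-1,0,0,0],[-1,0,0,-1,0,0,0]],
  ],
)

```text
clock: 11.82
tool_pos: [0.6403, 0.2915, 0.1228]
orientation: [-90.0, -0.0, -153.6]
force: [-0.7, -0.0, -0.5]
opening: 0.0516
```

```bash
python3 - <<'E'
from h import *
t=ctrl.snapshot('top');s=ctrl.snapshot('side');o=ctrl.get_obs();print(o['tool_pos'],o['orientation'])
cv2.imwrite('pics/t5.png',t);cv2.imwrite('pics/s5.png',s)
b=crop(s,250,285,80,80,5)
cv2.imwrite('pics/g5.png',np.hstack([crop(t,345,255,80,80,5),cv2.convertScaleAbs(b,alpha=1.3)]))
E
```

```text
[0.63924993 0.28973523 0.12201759] [ -89.98244081   -0.18041663 -153.70033339]
```

View pics/g5.png

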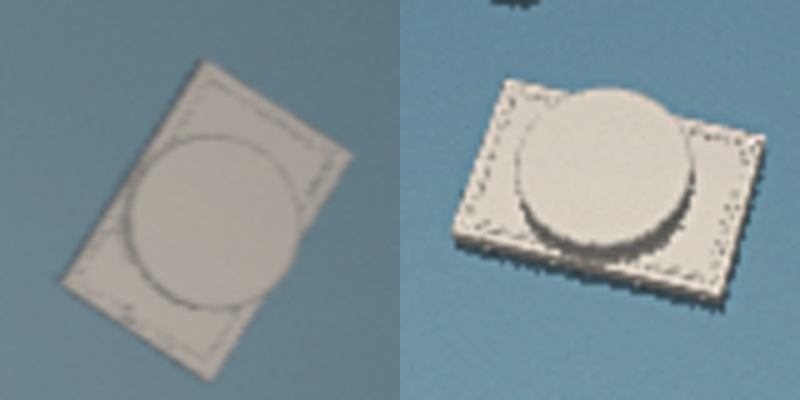

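Pile is undisturbed. The bowl lid's top circle is centred at crop (214,223) in top and (204,166) in side. Lowering the box lid.

>>> step_arm(
  rows=[
    [[-1,0.1,0.1,0,0,0,0],[-1,0,0,-0.8,0,0,0],[-1,0,0,-0.6,0,0,0],[-1,0,0,0,0,0,0]],
  ],
)

```text
clock: 12.42
tool_pos: [0.6412, 0.2915, 0.1088]
orientation: [-90.0, -0.1, -153.7]
force: [-0.6, 0.2, -1.0]
opening: 0.0516
```

```bash
python3 - <<'E'
from geo import *
for n,x0,y0,l,r,t,b in(('top',345,255,126,302,136,310),('side',250,285,117,292,88,245)):
    P=ray(n,px([(l,(t+b)/2),(r,(t+b)/2),((l+r)/2,t),((l+r)/2,b)],x0,y0,5),.032)
    print(n,P[:,:2].mean(0).round(4),[round(np.linalg.norm(P[i]-P[i+1])*1000,1) for i in(0,2)])
print(rect(px([(203,60),(353,155),(212,381),(62,282)],345,255,5),.016))
print(rect(px([(106,80),(365,137),(325,297),(55,235)],250,285,5),.016,'side'))
E
```

```text
top [ 0.4472 -0.1197] [np.float64(66.2), np.float64(65.0)]
side [ 0.4473 -0.1183] [np.float64(64.7), np.float64(65.2)]
(array([ 0.4494, -0.1194]), array([ 67.7, 102.1,  67.5, 101.5]), 'long axis deg', np.float64(148.0))
(array([ 0.4494, -0.1185]), array([103.4,  67.4, 103.1,  67.6]), 'long axis deg', np.float64(-31.9))
```

>>> step_arm(
  rows=[
    [[-1,0,0,-0.6,0,0,0],[-1,0,0,-0.4,0,0,0],[-1,0,0,-0.2,0,0,0],[-1,0,0,-0.1,0,0,0],[-1,0,0,-0.1,0,0,0],[-1,0,0,0,0,0,0]],
  ],
)

```text
clock: 13.18
tool_pos: [0.6416, 0.292, 0.0955]
orientation: [-90.0, -0.0, -153.6]
force: [0.5, 0.2, -0.7]
opening: 0.0512
```

>>> step_arm(
  rows=[
    [[-1,0,0,-0.05,0,0,0],[-1,0,0,-0.05,0,0,0],[-1,0,0,0,0,0,0]],
  ],
)

```text
clock: 13.55
tool_pos: [0.6416, 0.2921, 0.0948]
orientation: [-90.0, 0.0, -153.6]
force: [-0.6, 1.2, 0.9]
opening: 0.0516
```

>>> step_arm(
  rows=[
    [[0.6,0,0,0,0,0,0],[0.6,0,0,0,0,0,0],[0.6,0,0,0.3,0,0,0],[0.6,0,0,1.5,0,0,0],[1,0,0,3,0,0,0],[1,-1.4,-3.1,0.5,0,0,-6],[1,-2,-4.2,0,0,0,-7],[1,-2,-4.2,0,0,0,-7],[1,-2,-4.2,0,0,0,-7],[1,-2,-4.2,0,0,0,-7],[1,-2,-4.2,0,0,0,-7],[1,-2,-4.2,0,0,0,-7]],
  ],
)

```text
clock: 15.05
tool_pos: [0.5073, 0.0079, 0.1489]
orientation: [-90.1, 0.1, 158.1]
force: [0.7, 0.1, 0.1]
opening: 0.0875
```

>>> step_arm(
  rows=[
    [[1,-2,-4.2,0,0,0,-5],[1,-2,-4.2,-1,0,0,-3.4],[1,-2,-4.2,-2,0,0,-2],[1,0,-0.2,-3,0,0,0],[1,0,0,-2.5,0,0,0],[1,0,0,-2,0,0,0],[1,0,0,-1,0,0,0],[1,0,0,0,0,0,0]],
  ],
)

```text
clock: 16.05
tool_pos: [0.4478, -0.119, 0.0328]
orientation: [-90.0, -0.0, 148.0]
force: [-0.2, 0.4, -0.2]
opening: 0.0876
```

```bash
python3 - <<'E'
from h import *
o=ctrl.get_obs();print(o['tool_pos'],o['orientation'])
t=ctrl.snapshot('top');s=ctrl.snapshot('side')
cv2.imwrite('pics/g6.png',np.hstack([crop(s,270,90,100,100,4),crop(t,130,140,100,100,4)]))
E
```

```text
[ 0.44777822 -0.11897179  0.0327606 ] [-8.99858622e+01 -4.88014900e-03  1.47967566e+02]
```

View pics/g6.png

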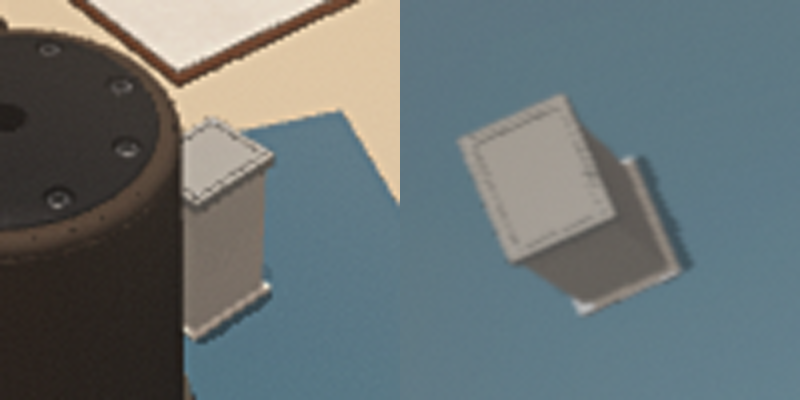

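The box lid lies flat on its jar. Now the bowl lid.

>>> step_arm(
  rows=[
    [[1,-0.05,0,-0.9,0,0,0],[1,0,0,-0.4,0,0,0],[-1,0,0,0,0,0,0],[-1,0,0,0,0,0,0],[-1,0,0,0,0,0,0],[-1,0,0,0,0,0,0]],
  ],
)

```text
clock: 16.9
tool_pos: [0.4472, -0.119, 0.0197]
orientation: [-90.0, 0.0, 148.0]
force: [-0.1, 0.8, -0.2]
opening: 0.0642
```

>>> step_arm(
  rows=[
    [[-1,0,0,0.4,0,0,0],[-1,0,0,1.5,0,0,0],[-1,0,0,3,0,0,0],[-1,1,-0.8,3,0,0,0],[-1,4,-3.5,0,0,0,0],[-1,4.5,-4,0,0,0,0],[-1,4.5,-4,0,0,0,0],[-1,4,-3.5,0,0,0,0],[-1,1.4,-1,-1,0,0,0],[-1,0,0,-2,0,0,0],[-1,0,0,-1,0,0,0],[-1,0,0,0,0,0,0]],
  ],
)

```text
clock: 18.4
tool_pos: [0.6402, -0.2864, 0.0578]
orientation: [-90.0, -0.1, 148.0]
force: [0.4, -0.2, 0.2]
opening: 0.0638
```

>>> step_arm(
  rows=[
    [[-1,0.05,0,-0.4,0,0,0],[-1,0,0,-0.5,0,0,0],[-1,0,0,-0.4,0,0,0],[-1,0,0,-0.1,0,0,0],[-1,0,0,-0.1,0,0,0],[-1,0,0,0,0,0,0]],
  ],
)

```text
clock: 19.15
tool_pos: [0.6416, -0.287, 0.0436]
orientation: [-90.0, 0.0, 148.0]
force: [-0.8, 0.1, -0.7]
opening: 0.0639
```

>>> step_arm(
  rows=[
    [[-1,0,0,-0.1,0,0,0],[-1,0,0,-0.05,0,0,0],[-1,0,0,-0.05,0,0,0],[-1,0,0,0,0,0,0]],
  ],
)

```text
clock: 19.65
tool_pos: [0.6416, -0.287, 0.0418]
orientation: [-90.0, 0.0, 148.0]
force: [-0.6, 1.1, 1.1]
opening: 0.0638
```

>>> step_arm(
  rows=[
    [[0.8,0,0,0,0,0,0],[0.8,0,0,0,0,0,0],[0.8,0,0,0.3,0,0,0],[1,0,0,1.5,0,0,0],[1,0,0,3,0,0,0],[1,-2,1.8,0,0,0,0],[1,-5,4.4,0,0,0,0],[1,-5,4.4,0,0,0,0],[1,-5,4.4,0,0,0,0],[1,-2.2,1.8,-2,0,0,0],[1,0,0,-2,0,0,0],[1,0,0,0,0,0,0]],
  ],
)

```text
clock: 21.15
tool_pos: [0.4586, -0.1269, 0.0498]
orientation: [-90.0, -0.0, 148.0]
force: [0.3, 0.9, 1.0]
opening: 0.0881
```

```bash
python3 - <<'E'
from h import *
o=ctrl.get_obs();print(o['tool_pos'],o['orientation'])
t=ctrl.snapshot('top');s=ctrl.snapshot('side')
cv2.imwrite('pics/g7.png',np.hstack([crop(s,350,260,130,130,3),crop(t,400,140,130,130,3)]))
E
```

```text
[ 0.45855436 -0.12691481  0.04983087] [-8.99776477e+01 -2.00794308e-02  1.47996380e+02]
```

View pics/g7.png

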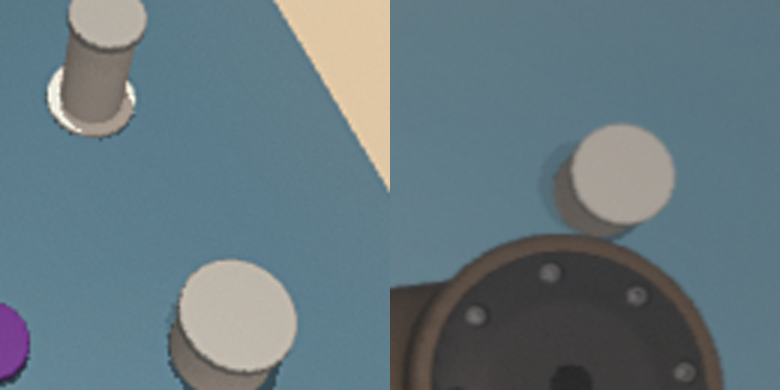

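The bowl lid lies flat and centred on its dish. One row was clipped, so I correct by (-0.9, +0.8) cm and go down to the tray lid.

>>> step_arm(
  rows=[
    [[1,-0.9,0.8,0,0,0,0],[1,0,0,-1,0,0,0],[1,0,0,-2,0,0,0],[1,0,0,-1,0,0,0],[1,0,0,-0.4,0,0,0],[1,0,0,0,0,0,0]],
  ],
)

```text
clock: 22.0
tool_pos: [0.4499, -0.1192, 0.0055]
orientation: [-90.0, -0.0, 148.0]
force: [0.0, -0.7, 0.4]
opening: 0.0874
```

>>> step_arm(
  rows=[
    [[-1,0,0,-0.1,0,0,0],[-1,0,0,0,0,0,0],[-1,0,0,0,0,0,0],[-1,0,0,0,0,0,0],[-1,0,0,0,0,0,0],[-1,0,0,0.4,0,0,0],[-1,0,0,1.5,0,0,0],[-1,0,0,3,0,0,0],[-1,0,0,4,0,0,0],[-1,0,0,0,0,0,0]],
  ],
)

```text
clock: 23.25
tool_pos: [0.4518, -0.1189, 0.0964]
orientation: [-90.2, 0.3, 148.0]
force: [-0.0, -0.6, -1.2]
opening: 0.0674
```

>>> step_arm(
  rows=[
    [[-1,1,2,1,0,0,0],[-1,2.5,3,0,0,0,3],[-1,3,3,0,0,0,3],[-1,3,3,0,0,0,3.2],[-1,3,3,0,0,0,0],[-1,3,3,0,0,0,0],[-1,2,2,0,0,0,0],[-1,0.4,0.9,-1,0,0,0],[-1,0,0,-1.5,0,0,0],[-1,0,0,0,0,0,0],[-1,0,0,0,0,0,0]],
  ],
)

```text
clock: 24.62
tool_pos: [0.6283, 0.0791, 0.0785]
orientation: [-90.0, -0.0, 157.1]
force: [0.7, -0.6, -1.0]
opening: 0.0677
```

```bash
python3 - <<'E'
from h import *
o=ctrl.get_obs();print(o['tool_pos'],o['orientation'])
s=ctrl.snapshot('side');t=ctrl.snapshot('top')
cv2.imwrite('pics/g8.png',np.hstack([crop(s,290,150,120,120,3.3),crop(t,225,140,120,120,3.3)]))
E
```

```text
[0.62832236 0.07911655 0.07853338] [-8.99745757e+01 -1.69954132e-02  1.57120391e+02]
```

View pics/g8.png

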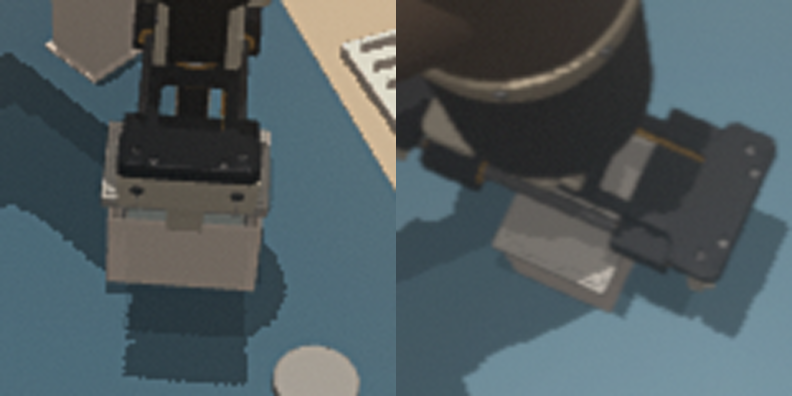

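The lid is above the dish and aligned with it. Lowering.

>>> step_arm(
  rows=[
    [[-1,0.05,0.05,-0.5,0,0,0],[-1,0,0,-0.5,0,0,0],[-1,0,0,-0.4,0,0,0],[-1,0,0,-0.2,0,0,0],[-1,0,0,-0.1,0,0,0],[-1,0,0,0,0,0,0]],
  ],
)

```text
clock: 25.48
tool_pos: [0.6293, 0.0804, 0.0615]
orientation: [-90.0, -0.0, 157.2]
force: [0.2, 0.4, -0.9]
opening: 0.0674
```

>>> step_arm(
  rows=[
    [[-1,0,0,-0.1,0,0,0],[-1,0,0,-0.05,0,0,0],[-1,0,0,-0.05,0,0,0],[-1,0,0,0,0,0,0]],
  ],
)

```text
clock: 25.98
tool_pos: [0.6294, 0.0804, 0.0599]
orientation: [-90.0, 0.0, 157.2]
force: [-1.3, 0.4, 2.4]
opening: 0.0676
```

>>> step_arm(
  rows=[
    [[1,0,0,0,0,0,0],[1,0,0,0,0,0,0],[1,0,0,0,0,0,0],[1,0,0,0.3,0,0,0],[1,0,0,1.5,0,0,0],[1,0,0,4,0,0,0],[1,0,0,5,0,0,0],[1,-4,-2,3,0,0,0],[1,-5,-3,0,0,0,0],[1,-5,-3,0,0,0,0],[1,-4,-3,0,0,0,0],[1,0,0,0,0,0,0]],
  ],
)

```text
clock: 27.48
tool_pos: [0.447, -0.0311, 0.1992]
orientation: [-90.1, 0.1, 157.1]
force: [0.6, -0.3, 0.9]
opening: 0.0877
```

```bash
python3 - <<'E'
from h import *
s=ctrl.snapshot('side');t=ctrl.snapshot('top')
cv2.imwrite('pics/g9.png',np.hstack([crop(s,280,110,200,300,1.8),crop(t,100,130,220,300,1.8)]))
E
```

```text
(no output)
```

View pics/g9.png

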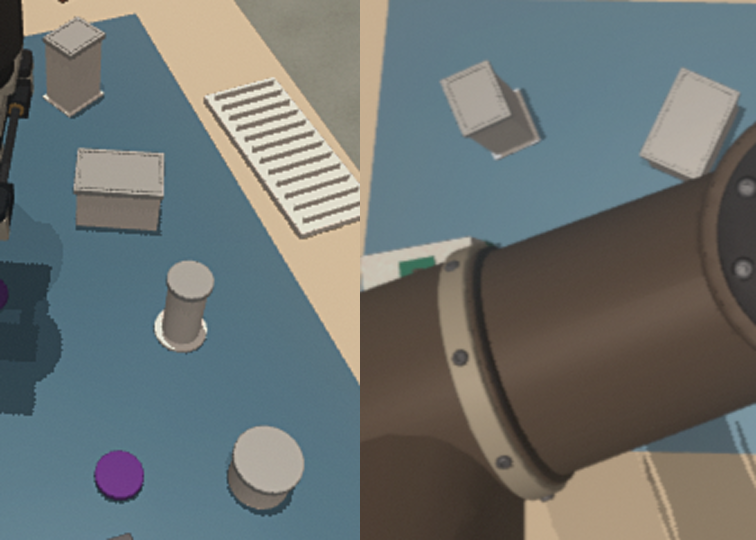

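All four lids are seated flat, with even overhang on every rim. The arm is clear, so I'm handing in.

```bash
python3 -c "
from plant import ctrl
ctrl.close_job()"
```

```text
the job is handed in; nothing more can be done
```

All four lids are on the jars they fit, and the job was handed in at about 27.6 s of the 106 s allowed. I took them off from the top of the pile down: tall, box, bowl, then tray. I used both cameras to find them, and ran 14 of the 16 allowed picture views.

- **Seating:** close views after placing show the tall, box and bowl lids flat on their rims. The final side view shows all four lids flat with even overhang. The final top view covered only the box and tray jars.
- **Contact forces:** the readings as the lids touched down were under 5 N.
- **Other objects:** I never touched the purple discs, the slide box or the carton. The slide box and carton were mostly out of frame in the last picture, so I did not re-measure them.
- **Disagreements:** jar positions from the two cameras differed by up to about 1.5 mm. The grip on the 48 mm lid read 46 mm, and the 66 mm lid read 64 mm. Neither affected the fit. One move was cut short on the way to the tray lid, and I corrected it before gripping.

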